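# Fit the plane brackets to the bench rack

### The job

Swing the lid of the grey case open past upright so that it stays, take out every bracket in it, hook each into any slot of the upright panel and press it down until the brass catch springs out over it. Then lay the wooden hand plane upright, on its sole, across the brackets between their stops, put the small tin that stands between case and rack into the emptied case, and shut the lid.

Things in the scene. Friction and masses are not known exactly. Their poses are not given: they have to be found in the camera images.
- rack: fixed bench rack, moved each time: wooden foot 180 (x) x 210 (y) x 12 mm with an upright aluminium panel 8 mm thick, 210 wide, top 130 above the table. Origin: centre of the foot's underside; x runs from the open front into the panel, whose front face is at x = +20; z up. Three slots 13 mm wide, 90 to 114 mm above the table, at y = +70, 0, -70; a brass spring catch above each.
- case: fixed grey clamshell case, moved each time, 150 (x) x 210 (y) mm; lower half 45 mm high with 4 mm walls and inner floor 4 mm above the table; lid half 30 mm deep. Origin: centre of the underside; front with orange pull tab towards -x, hinge along y at the back. The brackets stand side by side in it on its floor, hooks towards the hinge.
- lid (a joint): lid of the case: 0 shut, grows as it opens (rad); upright at 1.57, stop at 1.80. 0.3 kg; falls shut when let go before upright, falls back on its stop and stays there when past it.
- lid_tab (a point): grip point of the orange tab on the lid's front edge: tab 26 wide (y), 12 thick, 43 long; point at mid width and thickness, 28 mm outside the lid's edge, 53 mm above the table when shut. Frame turns with the lid (-x outward along the tab, z the lid's outward normal). Pinched across its width from above it turns between the pads as the lid swings.
- lid_hinge (a point): point on the lid's hinge axis (along the case's y), middle of the case's rear rim, 45 mm above the table; axes as the case's. The tab's grip point goes round it at 178 mm radius.
- rest_mid (a point): point midway between front and rear stops of fitted brackets, at the middle slot, at the height of their arms' tops (80 mm above the table); axes as the rack's. The plane's long middle line goes over it, along y.
- catch_1 (a joint): travel (m) of the brass catch over slot_1, 18 mm wide, 118 to 125 mm above the table: 0 sticking 5 mm out of the panel's front, up to 0.008 pushed in (2 N at first, 4 N at 5 mm). A bracket's back plate pushes it in; it springs out over the plate's top once the bracket is fully down.
- catch_2 (a joint): the same for slot_2
- catch_3 (a joint): the same for slot_3
- plane: wooden hand plane, 56 wide (x) x 190 long (y) x 68 mm high over its iron, about 0.55 kg; origin at the centre of its sole, z up.
- plane_grip (a point): centre of the plane, 22 mm above its sole; axes as the plane's. Grasp across the 56 mm width. The block is 31 mm high; the iron above it is only 34 mm wide, over the +y half.
- tin_grip (a point): centre of a small round tin, 48 mm across, 38 mm high, 0.08 kg; point half-way up, z up. Stands on the table in front, between case and rack
- beech_block: beech offcut 55 x 80 x 32 mm, a bystander; origin at its underside
- slot_1 (a point): middle of the lower edge of slot 1 in the panel's front face, 90 mm above the table; axes as the rack's (x into the panel, y along it, z up).
- slot_2 (a point): middle of the lower edge of slot 2 in the panel's front face, 90 mm above the table; axes as the rack's (x into the panel, y along it, z up).
- slot_3 (a point): middle of the lower edge of slot 3 in the panel's front face, 90 mm above the table; axes as the rack's (x into the panel, y along it, z up).
- bracket_1_grip (a point): blue bracket 1 (may be absent): centre of its arm (16 wide y, 20 high z), 10 mm above the arm's underside, 55 mm in front (-x) of the rear face of the back plate (8 thick, 26 wide, 56 high from the arm's underside up); arm reaches 52 mm forward of here. x along the arm to plate and hook, z up. The bracket lies in the case the way up it is used; grasp across the arm. 0.14 kg.
- bracket_1_neck (a point): bracket 1: underside of the hook's neck at the plate's rear face, 30 mm above the arm's underside; on the slot_ point when seated. Hook 16.5 long, 8 wide: neck 8 high, then a leg down to 20 mm above the arm's underside, 9.5 to 11 mm behind the plate. It enters a slot raised 11 to 15 mm, plate against panel, then needs 5 to 20 N down.
- bracket_2_grip (a point): blue bracket 2 (may be absent): centre of its arm (16 wide y, 20 high z), 10 mm above the arm's underside, 55 mm in front (-x) of the rear face of the back plate (8 thick, 26 wide, 56 high from the arm's underside up); arm reaches 52 mm forward of here. x along the arm to plate and hook, z up. The bracket lies in the case the way up it is used; grasp across the arm. 0.14 kg.
- bracket_2_neck (a point): bracket 2: underside of the hook's neck at the plate's rear face, 30 mm above the arm's underside; on the slot_ point when seated. Hook as bracket 1's. On the arm stand a rear stop 6 mm high, 28 to 34 mm, and a front lip 7 mm high, 100 to 107 mm in front of the plate's rear face.
- bracket_3_grip (a point): blue bracket 3 (may be absent): centre of its arm (16 wide y, 20 high z), 10 mm above the arm's underside, 55 mm in front (-x) of the rear face of the back plate (8 thick, 26 wide, 56 high from the arm's underside up); arm reaches 52 mm forward of here. x along the arm to plate and hook, z up. The bracket lies in the case the way up it is used; grasp across the arm. 0.14 kg.
- bracket_3_neck (a point): bracket 3: underside of the hook's neck at the plate's rear face, 30 mm above the arm's underside; on the slot_ point when seated. Like brackets 1 and 2, which say more.
Not all that is in view belongs to the job. Leave any black or blue look-alike of the part that bears tin_grip alone.

How it is judged:
By the outcome, as a careful person would: the job done as asked, in the order asked, and still so for the second after the job is handed in, with the robot touching nothing.
Of bracket_1, bracket_2, bracket_3 only 2 to 3 are there at a start; the rules pass over those that are not, and their reading is None.
At some moment in a run one of plane may be knocked a few centimetres aside while the robot is not near it.
It also fails if it takes over 208 s, if anything falls off the work surface, if the arm or the gripper's body presses on something with over 40 N, if the wrist force passes 120 N, or if a joint passes its speed limit or range.

### The arm

A 6-joint arm with a two-finger parallel gripper is mounted at the origin on a cart in front of the work surface, level with it; the furniture and walls round the work are solid. World frame = base frame: x ahead of the robot, y to its left, z up, the work surface at z = 0. Lengths are in m, angles in degrees, forces in N, time in s.
With the tool pointing down it reaches from about 0.325 to 0.85 m from the base axis. Payload 15.5 kg.
Tool frame: the origin (TCP) lies midway between the tips of the shut fingers; the grasp point (between the pads) lies 19 mm behind it; y points along the fingers, x is the direction in which the jaws open and shut, and the axes are right-handed (so a half turn about y gives the same grasp; the last joint's range is limited). The gripper opens to 91 mm and grips with 3 to 60 N. Pads are 32 mm wide; open, the fingers measure 118 mm over their backs; the gripper's body (76 mm by 178 mm) begins 60 mm behind the grasp point.
Start: joints at [-5.472, 28.281, 77.091, -0, 74.628, -5.472], TCP at [0.625, 0, 0.214] pointing down, gripper open.
Joint ranges: [-166.48, 166.48], [-47.26, 123.95], [12.59, 153.08], [-70.14, 250.14], [6.76, 159.57], [-176.63, 176.63]. Speed limits (degrees/s): [108.29, 108.29, 147.25, 172.46, 172.46, 172.46].

### API

Orientations are given as a 3x3 rotation matrix whose columns are the frame's x, y, z axes.
In Python, from bench import ctrl gives the robot as it stands. The module is installed in compiled form; this text tells all that it offers. Calls block until the motion is done:
- ctrl.goto(position, orientation): joint-space move of the TCP to a pose.
- ctrl.move_l(position, vel=0.15, ori=None, contact_N=None): straight line of the TCP; ori=None keeps the orientation; vel is the mean speed in m/s. With contact_N (N) it stops when the force on the tool has changed by that much, and returns True; else False.
- ctrl.movej(angles): joint-space move.
- ctrl.command_gripper(opening): opening from 0.0 (shut) to 1.0 (fully open); the grip force is fixed at half the most; returns when the fingers have stopped.
- ctrl.sleep(seconds).
- ctrl.ik(position, orientation): joint angles nearest the present ones, or None.
- ctrl.read_camera(name): name is "scene" or "side" or "wrist"; returns the picture (420x560x3 uint8, blue, green, red); there is no depth.
- ctrl.camera_params(name): a dict with "fx", "fy", "cx", "cy" (pixels), "pose" (4x4, takes a point from camera to world coordinates); the wrist camera has in their place "T_tool_cam" (4x4, takes a point from camera to tool coordinates, whose origin is the TCP and whose axes are the tool frame's). Camera axes: x right, y up, looking along -z (the intrinsics and any distortion apply to the point x, -y, -z); pixel columns grow to the right and rows downward; lengths in m; the calibration is good to about 2 mm. A picture is of the moment at which its call begins: read the wrist's pose just before it. camera_params takes no time and is no camera call.
A pose or a line that the arm cannot do raises ctrl.MotionError and nothing moves.
- ctrl.sign_off(): hands the job in, once; it reports no verdict.
Readings, each from a call of its own:
- ctrl.current_t(): time.
- ctrl.current_q(): joint angles.
- ctrl.current_dq(): joint speeds.
- ctrl.current_effort(): joint torques, N m.
- ctrl.current_tool_pos(): TCP position.
- ctrl.current_eef_rot(): TCP orientation.
- ctrl.current_contact_force(): force on the tool from outside, world axes, zero at the start.
- ctrl.current_wrist_torque(): the same for the moment, N m.
- ctrl.current_grip_width(): opening from 0.0 (shut) to 1.0 (fully open).
Only numpy, scipy, OpenCV 4.12 (cv2) and the standard library are available. Lean on these libraries where they do the work, as an engineer would, in place of code of your own. Each camera call takes 0.05 s, during which the arm holds its last target.

## Working session

There is one attempt and no reset: what is moved stays moved. The work goes in short steps, each a Python script; the robot and the scene stay as the last script left them, time stands still between calls to the robot, and variables do not carry over. Pictures are saved under pics/ and viewed, and the job is handed in when it is done.

```bash
mkdir -p pics; ls; python3 - <<'E'
from bench import ctrl
import cv2
for n in ["scene","side","wrist"]:
    im=ctrl.read_camera(n); cv2.imwrite(f"pics/a_{n}.png",im)
    p=ctrl.camera_params(n); print(n,p)
print(ctrl.current_t(),ctrl.current_tool_pos(),ctrl.current_eef_rot())
E
```

```text
pics
scene {'fx': 495.45809274850467, 'fy': 495.45809274850467, 'cx': 279.49228783886787, 'cy': 212.0162918156468, 'pose': array([[ 0.45628021,  0.58654075, -0.6691624 , -0.36266777],
       [-0.8898326 ,  0.30288034, -0.34126447, -0.45216773],
       [ 0.00251062,  0.75115475,  0.66012139,  1.03507124],
       [ 0.        ,  0.        ,  0.        ,  1.        ]])}
side {'fx': 465.3010271591539, 'fy': 465.3010271591539, 'cx': 274.47650134419297, 'cy': 209.6313754624713, 'pose': array([[-0.99993399, -0.00872315,  0.00747836,  0.56752324],
       [ 0.01108063, -0.55992516,  0.82846909,  1.30327022],
       [-0.00303953,  0.82849727,  0.55998486,  0.95778385],
       [ 0.        ,  0.        ,  0.        ,  1.        ]])}
wrist {'fx': 341.24871626339683, 'fy': 341.24871626339683, 'cx': 285.24236286181593, 'cy': 212.66038623147944, 'T_tool_cam': array([[ 9.99998619e-01,  3.75161457e-04, -1.61877868e-03,
         4.04165561e-04],
       [-1.65775589e-03,  2.92174434e-01, -9.56363609e-01,
        -1.71675222e-01],
       [ 1.14174979e-04,  9.56364972e-01,  2.92174653e-01,
         8.28452332e-02],
       [ 0.00000000e+00,  0.00000000e+00,  0.00000000e+00,
         1.00000000e+00]])}
0.15 [6.24727827e-01 2.81031609e-05 2.13486291e-01] [[ 9.99999608e-01 -8.85907796e-04 -4.63698343e-06]
 [ 4.69901343e-06  7.00165068e-05  9.99999998e-01]
 [-8.85907469e-04 -9.99999605e-01  7.00206422e-05]]
```

View pics/a_scene.png

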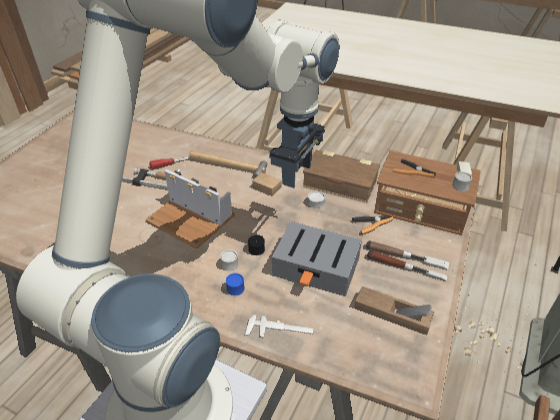

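View pics/a_side.png

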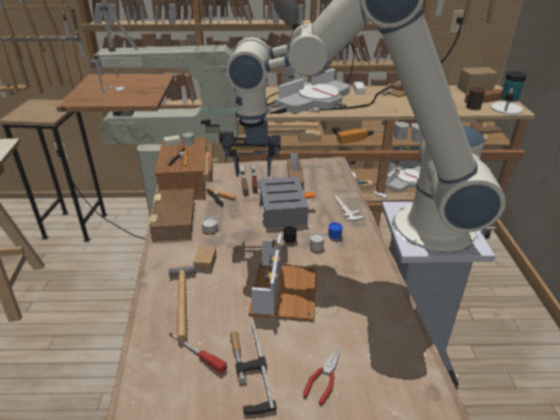

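View pics/a_wrist.png

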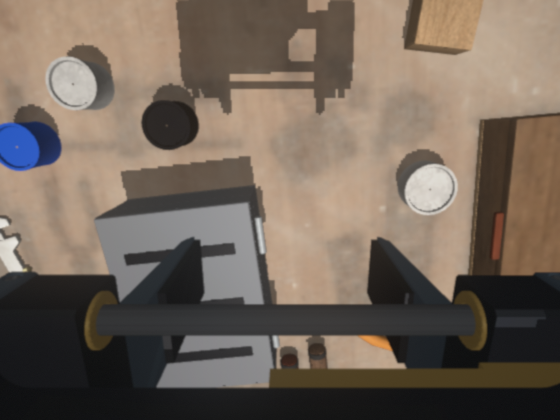

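```bash
cat > h.py <<'E'
from bench import ctrl
import cv2, numpy as np
def cam(n, tp=None, tr=None):
    p=ctrl.camera_params(n)
    if n=="wrist":
        T=np.eye(4); T[:3,:3]=ctrl.current_eef_rot() if tr is None else tr
        T[:3,3]=ctrl.current_tool_pos() if tp is None else tp
        P=T@p["T_tool_cam"]
    else: P=p["pose"]
    return p,P
def bp(c,u,v,z):
    p,P=c
    d=np.array([(u-p["cx"])/p["fx"],-(v-p["cy"])/p["fy"],-1.0])
    d=P[:3,:3]@d; o=P[:3,3]
    s=(z-o[2])/d[2]; return o+s*d
def pj(c,X):
    p,P=c
    q=P[:3,:3].T@(np.asarray(X,float)-P[:3,3])
    return np.array([p["cx"]+p["fx"]*q[0]/-q[2], p["cy"]-p["fy"]*q[1]/-q[2]])
def crop(im,x0,y0,x1,y1,k,name):
    c=cv2.resize(im[y0:y1,x0:x1],None,fx=k,fy=k,interpolation=cv2.INTER_CUBIC)
    cv2.imwrite("pics/"+name,c)
def snap(n,name):
    c=cam(n); im=ctrl.read_camera(n); cv2.imwrite("pics/"+name,im); return c,im
def Rdown(ax):  # tool y down, jaw axis at yaw ax (deg)
    a=np.radians(ax); x=np.array([np.cos(a),np.sin(a),0]); y=np.array([0,0,-1.0]); return np.column_stack([x,y,np.cross(x,y)])
E
python3 - <<'E'
import cv2
from h import crop
a=cv2.imread("pics/a_scene.png"); crop(a,130,140,290,280,5,"b1.png"); crop(a,260,210,450,340,4,"b2.png")
a=cv2.imread("pics/a_side.png"); crop(a,200,160,360,330,4,"b3.png")
E
```

```text
(no output)
```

View pics/b1.png

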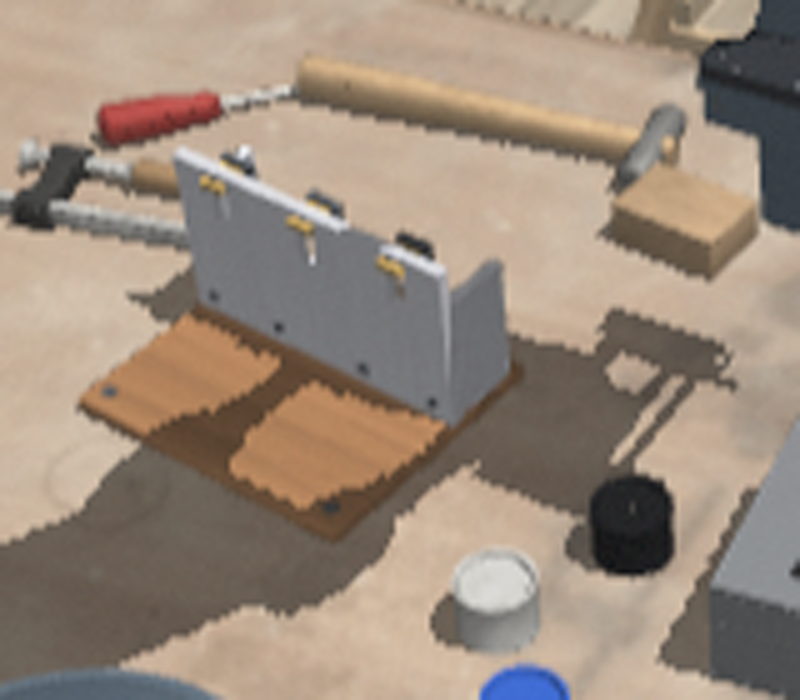

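View pics/b2.png

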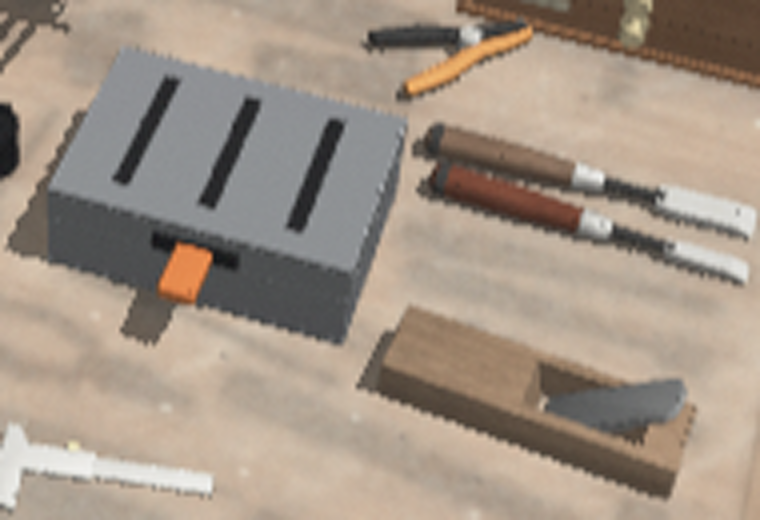

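View pics/b3.png

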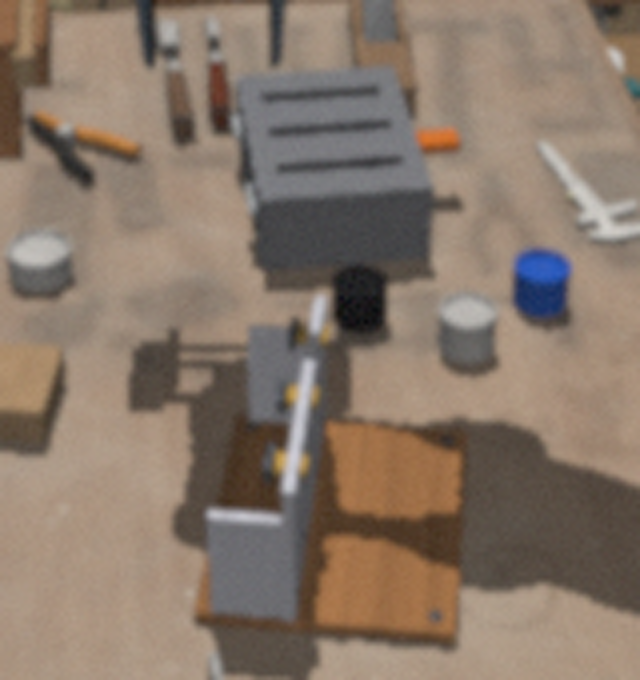

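```bash
cat > m1.py <<'E'
from h import *
from scipy.optimize import least_squares
cs=cam("scene"); cd=cam("side")
S=lambda x,y,k,ox,oy:(ox+(x+.5)/k-.5,oy+(y+.5)/k-.5)
b1=lambda x,y:S(x,y,5,130,140)
b2=lambda x,y:S(x,y,4,260,210)
b3=lambda x,y:S(x,y,4,200,160)
def fit(obs,x0,name):
    def f(p):
        c,s=np.cos(p[2]),np.sin(p[2]); r=[]
        for cm,uv,X in obs:
            W=[p[0]+c*X[0]-s*X[1],p[1]+s*X[0]+c*X[1],X[2]]
            r+=list(pj(cm,W)-np.array(uv))
        return r
    s=least_squares(f,x0,loss="soft_l1"); print(name,s.x[:2].round(4),np.degrees(s.x[2]).round(2)); print(np.array(f(s.x)).reshape(-1,2).round(1).tolist()); return s.x
h=.075
if __name__=="__main__":
  for n,c,q in [("rl",cs,b2(125,48)),("rr",cs,b2(407,118)),("fl",cs,b2(50,190)),("fr",cs,b2(350,272)),("rr",cd,b3(238,80)),("fr",cd,b3(395,68)),("fl",cd,b3(430,190)),("rl",cd,b3(258,195))]:
    print(n,bp(c,*q,h).round(4))
  print("tin",bp(cs,*b1(497,580),.038),bp(cd,*b3(467,312),.038))
  A,B=.075,.105
  fit([(cs,b2(125,48),(A,B,h)),(cs,b2(407,118),(A,-B,h)),(cs,b2(50,190),(-A,B,h)),(cs,b2(350,272),(-A,-B,h)),
     (cd,b3(238,80),(A,-B,h)),(cd,b3(395,68),(-A,-B,h)),(cd,b3(430,190),(-A,B,h)),(cd,b3(258,195),(A,B,h))],[.6,-.1,0],"case")
  A,B=.09,.105
  fit([(cs,b1(80,400),(-A,B,.012)),(cs,b1(333,532),(-A,-B,.012)),(cs,b1(522,370),(A,-B,.012)),(cs,b1(178,150),(.02,B,.13)),(cs,b1(445,270),(.02,-B,.13)),
     (cd,b3(458,632),(-A,B,.012)),(cd,b3(465,432),(-A,-B,.012)),(cd,b3(198,615),(A,B,.012)),(cd,b3(327,300),(.02,-B,.13)),(cd,b3(296,490),(.02,B,.13))],[.6,.2,0],"rack")
  A,B=.028,.095
  fit([(cs,b2(408,308),(-A,-B,.031)),(cs,b2(382,365),(A,-B,.031)),(cs,b2(695,405),(-A,B,.031)),(cs,b2(672,465),(A,B,.031)),(cs,b2(382,390),(A,-B,0)),(cs,b2(668,495),(A,B,0))],[.5,-.3,3.1],"plane")
E
python3 m1.py
```

```text
rl [ 0.5884 -0.004   0.075 ]
rr [ 0.6134 -0.2088  0.075 ]
fl [ 0.4398 -0.0214  0.075 ]
fr [ 0.464  -0.2249  0.075 ]
rr [ 0.611  -0.2044  0.075 ]
fr [ 0.4628 -0.2244  0.075 ]
fl [ 0.4441 -0.0163  0.075 ]
rl [ 0.5909 -0.0109  0.075 ]
tin [0.42113209 0.10411993 0.038     ] [0.42129683 0.10656968 0.038     ]
case [ 0.527  -0.1143] 6.02
[[-0.3, -0.7], [0.6, 0.4], [-0.9, -0.8], [0.5, 0.4], [-0.4, -0.9], [-0.2, -0.3], [0.8, -0.2], [0.1, 1.5]]
rack [0.5311 0.3136] -6.66
[[-0.7, -0.2], [0.8, 0.6], [1.0, -1.0], [-1.0, 1.1], [-0.8, 1.5], [-0.1, 0.5], [0.6, -0.8], [-1.1, -0.3], [-0.4, -0.7], [-0.3, 0.8]]
plane [ 0.4709 -0.3533] 182.17
[[-0.2, -1.6], [-0.5, -0.6], [0.6, -1.1], [1.6, 0.7], [-1.7, 0.7], [0.0, 0.7]]
```

```bash
cat >> h.py <<'E'
CASE=np.array([.527,-.1143]); CY=np.radians(6.02)
def fr(o,yaw,X):
    c,s=np.cos(yaw),np.sin(yaw); return np.array([o[0]+c*X[0]-s*X[1],o[1]+s*X[0]+c*X[1],X[2]])
def case(x,y,z): return fr(CASE,CY,(x,y,z))
E
python3 - <<'E'
from h import *
R=Rdown(96)
p=case(-.103,0,.16); print(p, ctrl.ik(p,R))
ctrl.goto(p,R); print(ctrl.current_t(),ctrl.current_q())
ctrl.command_gripper(0.55); print(ctrl.current_t())
snap("wrist","c1.png")
c=cam("wrist");print(pj(c,case(-.103,0,.059)),pj(c,case(-.118,.013,.059)),pj(c,case(-.118,-.013,.059)))
E
```

```text
[ 0.42456801 -0.12510219  0.16      ] [-2.41566280e+01  1.79978955e+01  1.05739443e+02 -2.54444375e-14
  5.62626613e+01 -1.20156628e+02]
1.9583 [-2.41414633e+01  1.80033542e+01  1.05705837e+02  1.71025068e-03
  5.62673768e+01 -1.20104778e+02]
2.7333
[285.62284375 211.46229849] [301.43705766 194.00065053] [269.81217036 194.00848688]
```

View pics/c1.png

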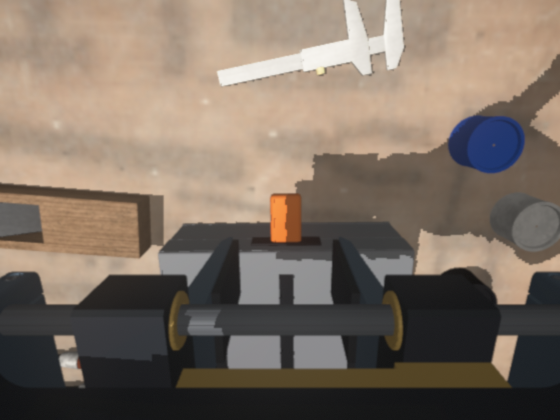

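```bash
cat >> h.py <<'E'
R0=np.hypot(.178,.008); A0=np.arctan2(.008,.178)
def tabpt(th):
    a=th+A0; return case(.075-R0*np.cos(a),0,.045+R0*np.sin(a))
def tcp_tab(th): return tabpt(th)+[0,0,-.019]
E
python3 - <<'E'
from h import *
p=tcp_tab(0); print(p)
ctrl.move_l(p,vel=.12); ctrl.command_gripper(0.0); print(ctrl.current_grip_width()*91, ctrl.current_contact_force())
for th in np.linspace(0,1.73,12)[1:]:
    ctrl.move_l(tcp_tab(th),vel=.12); print(round(th,2),ctrl.current_contact_force().round(1),round(ctrl.current_grip_width()*91,1))
print(ctrl.current_t())
snap("scene","c2.png")
E
```

```text
[ 0.42456801 -0.12510219  0.034     ]
25.46635308809515 [1.32645924 3.77482072 6.07388381]
0.16 [ 1.1  1.6 -1.1] 25.9
0.31 [ 0.6  3.1 -1.5] 25.8
0.47 [-0.3  4.2 -1.2] 25.5
0.63 [-1.8  5.7  1.9] 25.6
0.79 [-3.5  6.8  5. ] 26.0
0.94 [-3.   9.2  6. ] 25.9
1.1 [-1.9  9.6  7.6] 25.7
1.26 [-1.5 11.9  5.7] 25.6
1.42 [-1.9 14.4  5.3] 25.6
1.57 [-1.3 15.9  5.7] 25.7
1.73 [ 0.3 16.9  5.4] 25.7
8.6917
```

View pics/c2.png

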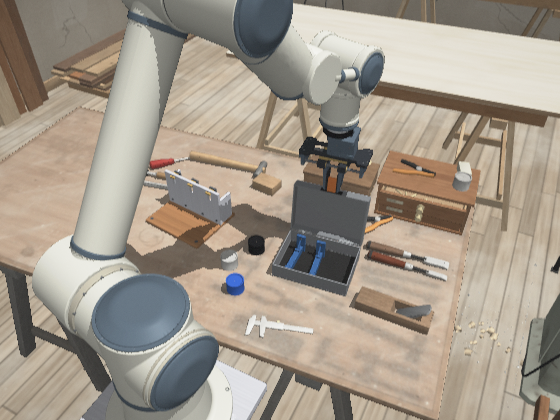

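```bash
python3 - <<'E'
from h import *
ctrl.command_gripper(0.5)
p=ctrl.current_tool_pos(); ctrl.move_l(p+[-.01,0,.08],vel=.2)
R=Rdown(96)
ctrl.goto(case(-.06,.04,.30),R)
print(ctrl.current_t(),ctrl.current_tool_pos(),ctrl.current_contact_force())
c,im=snap("wrist","d1.png"); crop(im,60,0,500,300,1.8,"d1c.png")
c2,im=snap("scene","d2.png"); crop(im,260,170,400,300,5,"d2c.png")
np.savez("d1.npz",p=ctrl.current_tool_pos(),R=ctrl.current_eef_rot())
E
```

```text
10.5083 [ 0.46312555 -0.08083178  0.29967755] [-0.12509383  0.06802451  0.05718131]
```

View pics/d1.png

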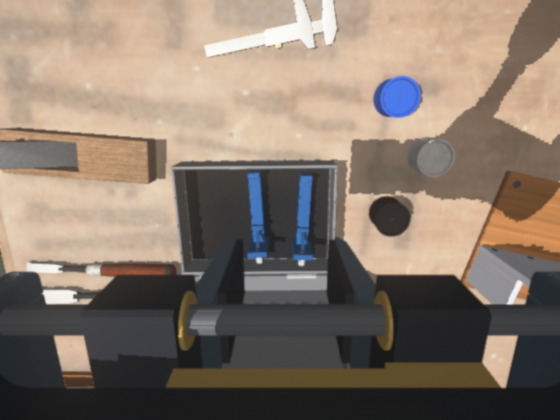

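View pics/d2c.png

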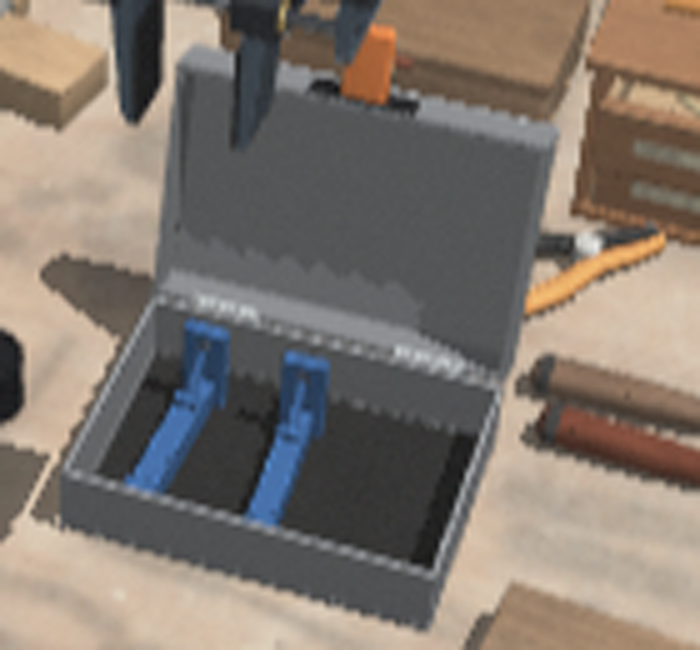

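```bash
python3 - <<'E'
from h import *
im=cv2.imread("pics/d1.png"); crop(im,160,150,350,285,4,"d1z.png")
E
```

```text
(no output)
```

View pics/d1z.png

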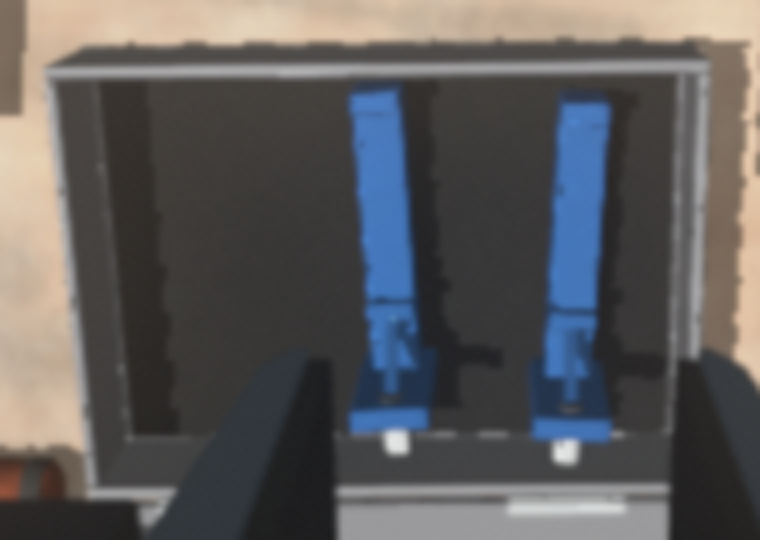

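```bash
cat > m2.py <<'E'
from h import *
d=np.load("d1.npz"); c=cam("wrist",d["p"],d["R"])
q=lambda x,y:(160+(x+.5)/4-.5,150+(y+.5)/4-.5)
for n,f,r in [("L",(376,93),(391,431)),("R",(587,103),(572,440))]:
    F=bp(c,*q(*f),.031); B=bp(c,*q(*r),.060)
    v=(B-F)[:2]; L=np.linalg.norm(v); yaw=np.degrees(np.arctan2(v[1],v[0]))
    u=v/L; g=B[:2]-.055*u
    print(n,F.round(4),B.round(4),"len",L.round(4),"yaw",yaw.round(2),"grip",g.round(4))
# case rim check z=.045 outer corners
for n,uv,X in [("fl",(708,64),(-.075,.105)),("fr",(48,70),(-.075,-.105)),("rr",(90,492),(.075,-.105))]:
    print(n,bp(c,*q(*uv),.045).round(4),case(*X,.045).round(4))
E
python3 m2.py
```

```text
L [ 0.4665 -0.1224  0.031 ] [ 0.5722 -0.1067  0.06  ] len 0.1069 yaw 8.47 grip [ 0.5178 -0.1148]
R [ 0.4626 -0.0536  0.031 ] [ 0.5692 -0.0472  0.06  ] len 0.1068 yaw 3.48 grip [ 0.5143 -0.0505]
fl [ 0.4438 -0.0186  0.045 ] [ 0.4414 -0.0177  0.045 ]
fr [ 0.4673 -0.2243  0.045 ] [ 0.4634 -0.2266  0.045 ]
rr [ 0.6129 -0.2088  0.045 ] [ 0.6126 -0.2109  0.045 ]
```

```bash
cat >> h.py <<'E'
RACK=np.array([.5311,.3136]); RY=np.radians(-6.66)
def rack(x,y,z): return fr(RACK,RY,(x,y,z))
E
python3 - <<'E'
from h import *
R=Rdown(90-6.66)
ctrl.goto(rack(-.06,0,.27),R)
print(ctrl.current_t(),ctrl.current_q().round(1))
np.savez("e1.npz",p=ctrl.current_tool_pos(),R=ctrl.current_eef_rot())
c,im=snap("wrist","e1.png")
for y in (-.105,-.07,0,.07,.105): print(y,pj(c,rack(.02,y,.13)).round(1),pj(c,rack(.02,y,.09)).round(1))
print(pj(c,rack(-.09,.105,.012)),pj(c,rack(-.09,-.105,.012)))
E
```

```text
12.1 [ 28.1  20.9  80.4  -0.   78.6 -55.2]
-0.105 [182.4 275.3] [192.7 258.6]
-0.07 [217.  275.3] [223.8 258.6]
0 [286.1 275.2] [286.  258.5]
0.07 [355.2 275.2] [348.2 258.5]
0.105 [389.8 275.2] [379.4 258.5]
[369.98880462 151.36127264] [201.77452316 151.43850281]
```

View pics/e1.png

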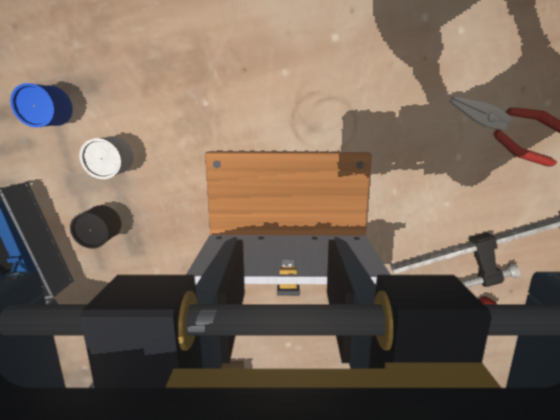

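```bash
python3 - <<'E'
from h import *
im=cv2.imread("pics/e1.png"); crop(im,175,140,405,300,3.4,"e1z.png")
E
```

```text
(no output)
```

View pics/e1z.png

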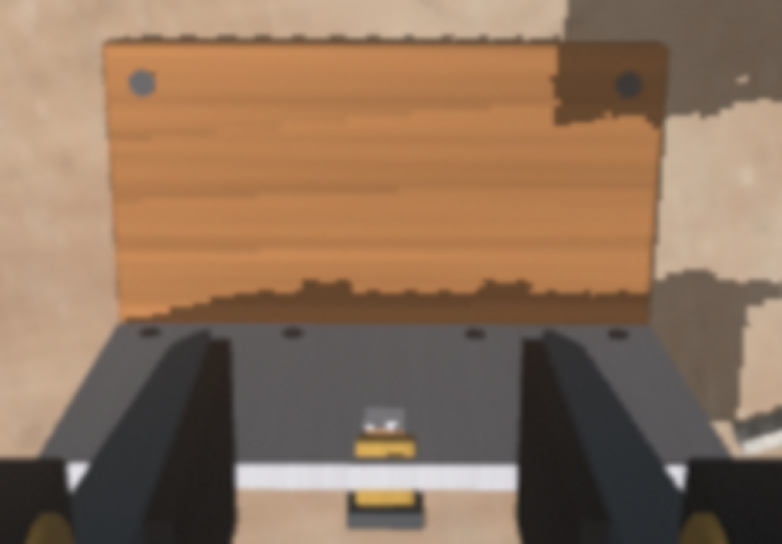

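```bash
sed -i 's/^RACK=.*/RACK=np.array([.5311,.3136]); RY=np.radians(-6.66); RACK=fr(RACK,RY,(.0008,.0021,0))[:2]/; s/^CASE=np.array(\[.527,-.1143\])/CASE=np.array([.528,-.1130])/' h.py
python3 - <<'E'
from h import *
c=cam("wrist");print("tcp px",pj(c,ctrl.current_tool_pos()))
R=Rdown(93.5)
g=np.array([.5143,-.0505])
ctrl.goto([*g,.16],R); ctrl.command_gripper(.35)
print(ctrl.current_t())
c,im=snap("wrist","f1.png"); crop(im,200,150,380,300,4,"f1z.png")
E
```

```text
tcp px [285.57265985 264.46506631]
14.025
```

View pics/f1z.png

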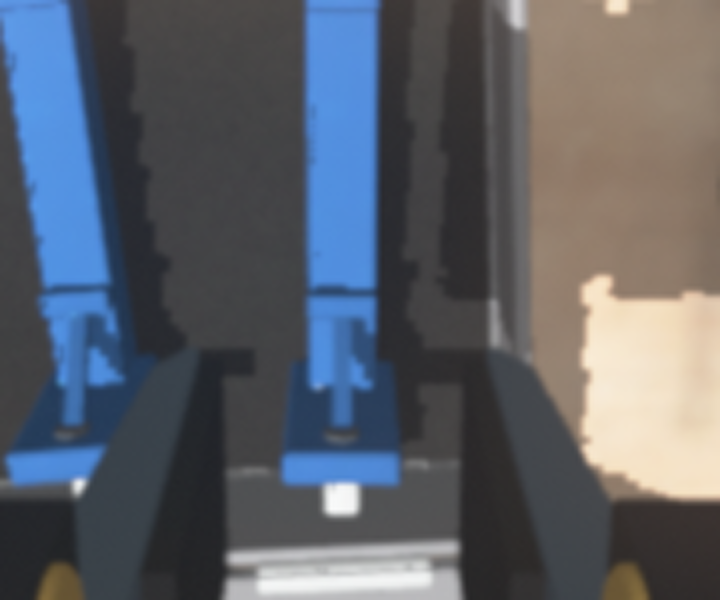

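```bash
python3 - <<'E'
from h import *
p=ctrl.current_tool_pos(); p[2]=.03; ctrl.move_l(p,vel=.15)
p[2]=.008; print(ctrl.move_l(p,vel=.05,contact_N=6), ctrl.current_tool_pos())
ctrl.command_gripper(0); print(ctrl.current_grip_width()*91,ctrl.current_contact_force().round(1))
p=ctrl.current_tool_pos();p[2]=.20; ctrl.move_l(p,vel=.2)
# to front of slot_1 (y=+70)
R=Rdown(90-6.66)
ctrl.goto(rack(.02-.055-.045,.07,.20),R)
print(ctrl.current_t(),ctrl.current_grip_width()*91,ctrl.current_contact_force().round(1))
c,im=snap("wrist","g1.png"); crop(im,180,100,400,310,3,"g1z.png")
E
```

```text
False [ 0.51421148 -0.05034189  0.00778608]
15.764952991550398 [-0.3 -0.4  3.1]
18.825 15.735077138188487 [-0.8 -0.4 -1.8]
```

View pics/g1z.png

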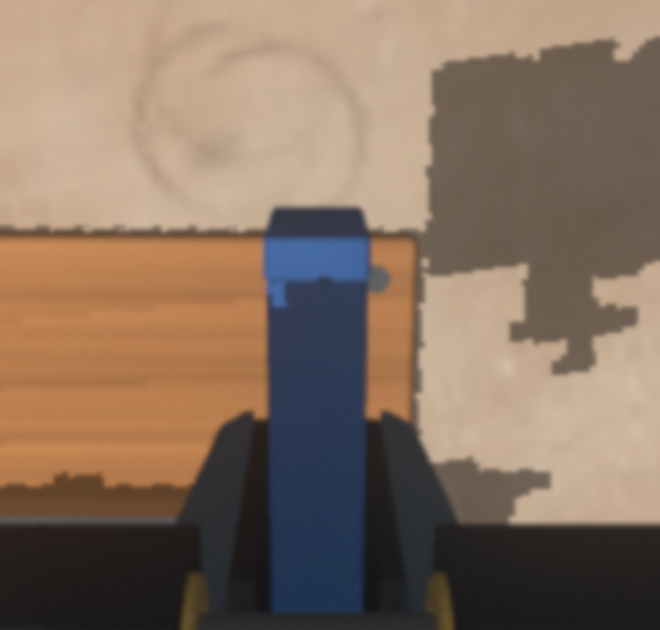

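```bash
python3 - <<'E'
from h import *
c=cam("wrist"); t=ctrl.current_tool_pos(); R=ctrl.current_eef_rot()
L=lambda x,y,z: t+R@np.array([y,-z,-x])   # bracket frame about TCP, x to panel
for s in (-.008,.008): print((pj(c,L(-.052,s,.0232))-[180,100])*3)
print(R.round(3), t)
a,im=snap("side","g2.png"); crop(im,200,190,340,330,5,"g2z.png")
print("exp plate rear", [(pj(a,rack(.02-.045+.0,.07+dy,.2-.0038+.056))-[200,190])*5 for dy in(-.013,.013)])
a,im=snap("scene","g3.png"); crop(im,130,110,270,250,5,"g3z.png")
E
```

```text
[262.81781553 241.13134013]
[371.332423   241.13337524]
[[ 0.117 -0.    -0.993]
 [ 0.993 -0.     0.117]
 [-0.    -1.     0.   ]] [0.46134014 0.39348118 0.19995045]
exp plate rear [array([463.21167808, 226.83250631]), array([459.358974 , 258.7277073])]
```

View pics/g2z.png

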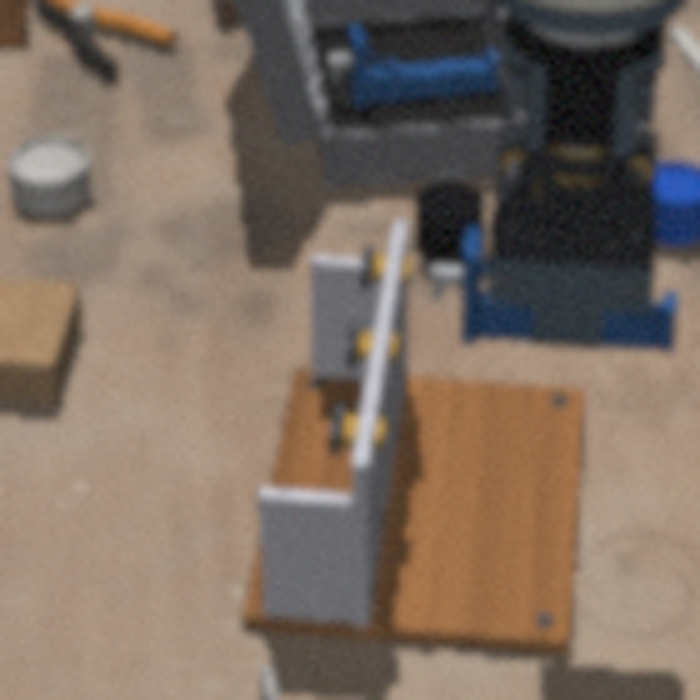

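View pics/g3z.png

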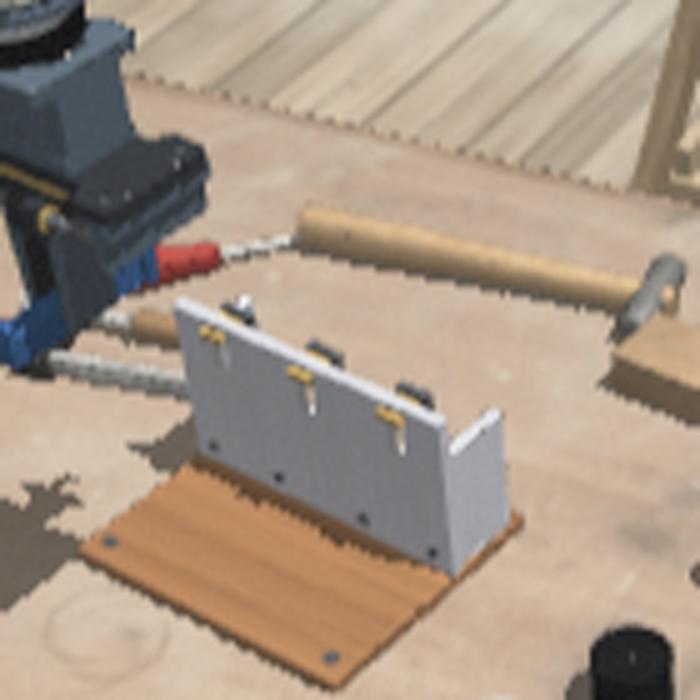

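```bash
python3 - <<'E'
from h import *
z=.0768
ctrl.move_l(rack(-.035-.045,.07,z),vel=.2)
ctrl.move_l(rack(-.035-.02,.07,z),vel=.1)
f0=ctrl.current_contact_force()
r=ctrl.move_l(rack(-.028,.07,z),vel=.03,contact_N=10)
t=ctrl.current_tool_pos(); d=(t[:2]-RACK); c,s=np.cos(RY),np.sin(RY)
print(r,"rack x,y",c*d[0]+s*d[1],-s*d[0]+c*d[1],t[2],(ctrl.current_contact_force()-f0).round(1),ctrl.current_t(), ctrl.current_wrist_torque().round(2))
a,im=snap("scene","h3.png"); crop(im,130,110,270,250,5,"h3z.png")
a,im=snap("side","h2.png"); crop(im,200,190,340,330,5,"h2z.png")
E
```

```text
True rack x,y -0.03460441482109351 0.06968772430867087 0.07611406539248163 [-3.4  0.5  2. ] 20.8333 [0.25 0.42 0.03]
```

View pics/h3z.png

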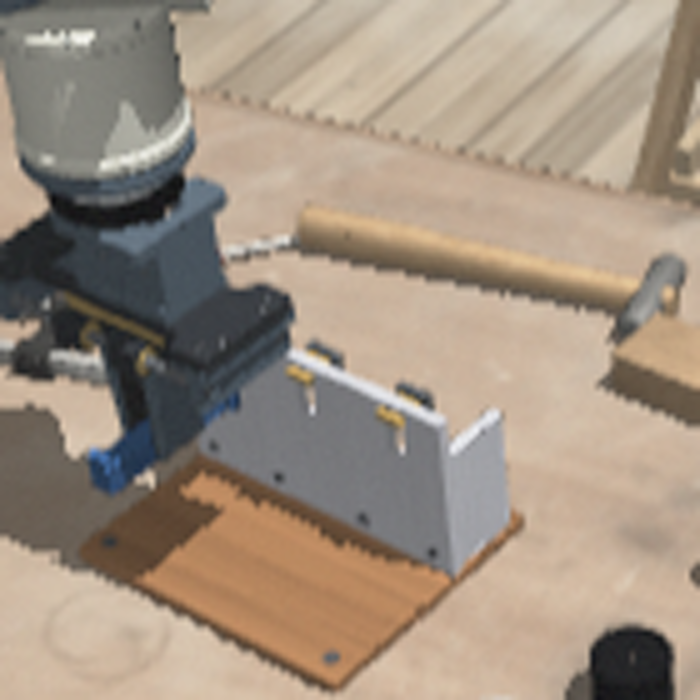

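View pics/h2z.png

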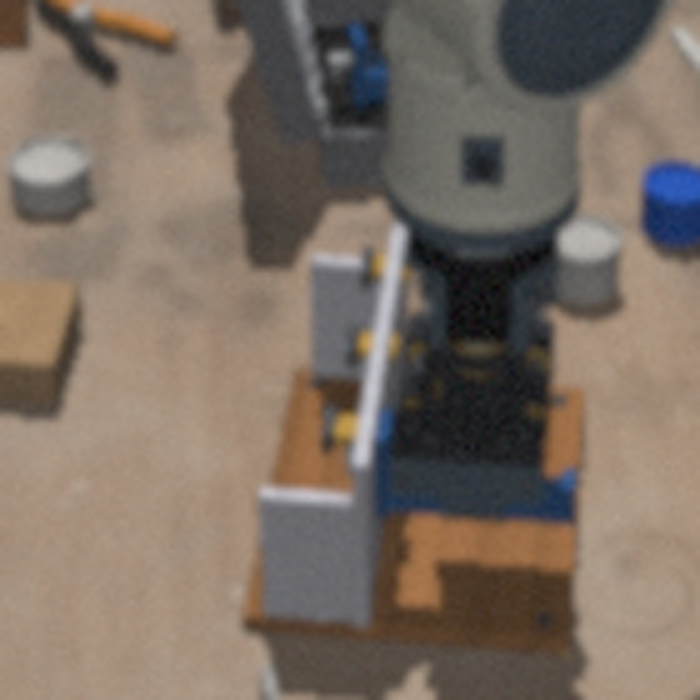

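```bash
python3 - <<'E'
from h import *
t=ctrl.current_tool_pos().copy(); f0=ctrl.current_contact_force()
for z in (.073,.070,.067,.065,.0635,.062,.0605):
    t[2]=z; r=ctrl.move_l(t,vel=.03,contact_N=35); print(z,r,ctrl.current_tool_pos()[2].round(4),(ctrl.current_contact_force()-f0).round(1),round(ctrl.current_grip_width()*91,2))
    if r: break
print(ctrl.current_t())
a,im=snap("side","i2.png"); crop(im,200,190,340,330,5,"i2z.png")
E
```

```text
0.073 False 0.0726 [ 0.5  2.2 -3.4] 15.59
0.07 False 0.0697 [-0.6  2.1 -3.2] 15.39
0.067 False 0.0668 [-0.1  1.5 -3.3] 15.52
0.065 False 0.065 [ 3.1  0.5 -2.5] 15.72
0.0635 False 0.0638 [ 5.1 -0.2  2.3] 15.61
0.062 False 0.0624 [ 4.  -0.2  5.2] 15.81
0.0605 False 0.0609 [2.8 0.4 5.4] 16.03
22.6833
```

View pics/i2z.png

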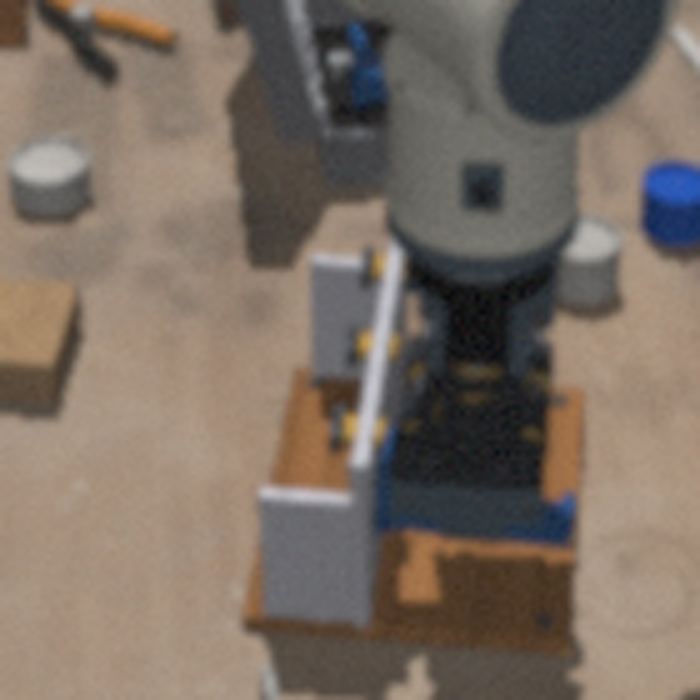

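```bash
python3 - <<'E'
from h import *
ctrl.command_gripper(.35)
t=ctrl.current_tool_pos().copy(); t[2]=.13; ctrl.move_l(t,vel=.15)
ctrl.command_gripper(0)
p=rack(-.034,.07,.13); ctrl.move_l(p,vel=.1)
p[2]=.075; f0=ctrl.current_contact_force()
r=ctrl.move_l(p,vel=.03,contact_N=22); print(r,ctrl.current_tool_pos()[2],(ctrl.current_contact_force()-f0).round(1))
p[2]=.20; ctrl.move_l(p,vel=.2)
ctrl.goto(rack(-.13,.07,.22),Rdown(90-6.66))
print(ctrl.current_t())
a,im=snap("side","j2.png"); crop(im,200,190,340,330,5,"j2z.png")
a,im=snap("scene","j3.png"); crop(im,130,110,270,250,5,"j3z.png")
a,im=snap("wrist","j1.png"); 
E
```

```text
False 0.0762361962754285 [-7.4 -1.1 16.9]
27.9167
```

View pics/j2z.png

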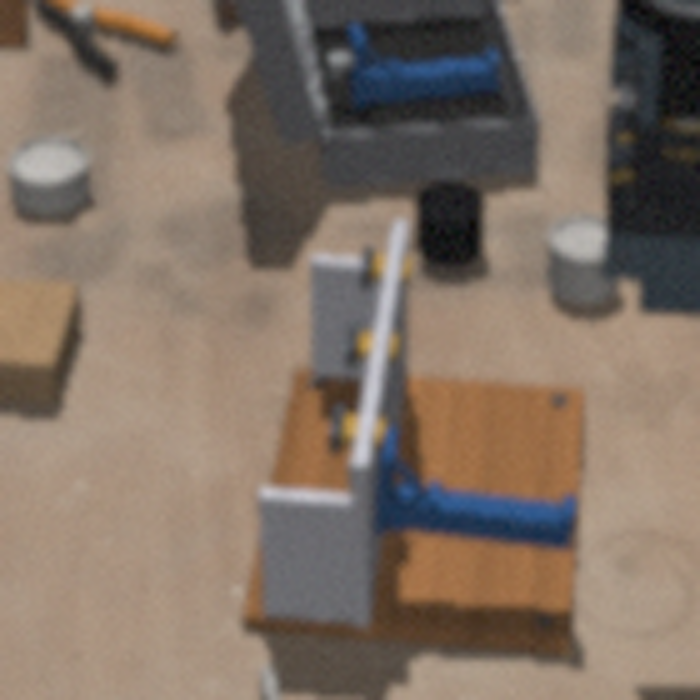

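View pics/j3z.png

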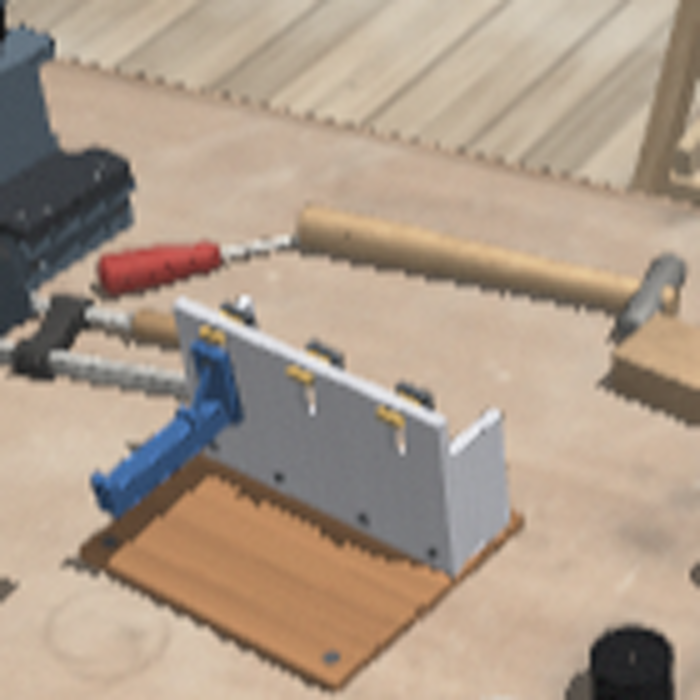

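View pics/j1.png

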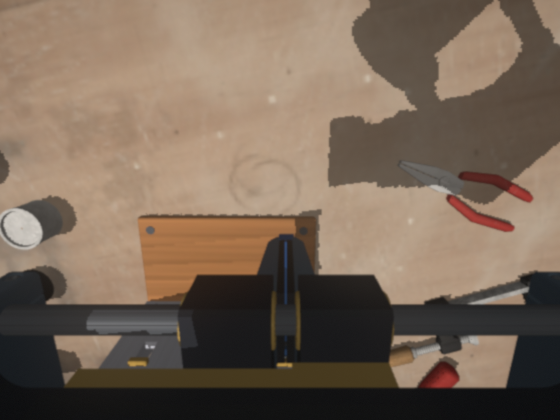

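```bash
python3 - <<'E'
from h import *
for n,o in(("scene",(130,110)),("side",(200,190))):
    a=cam(n)
    for nm,X in [("liptopfront",(-.087,.07,.087)),("armendbottom",(-.087,.07,.06)),("platetop_front",(.012,.07,.116)),("catch top front",(.015,.07,.125)),("catch low front",(.015,.07,.118)),("catch2 top",(.015,0,.125)),("paneltop",(.02,.07,.13))]:
        print(n,nm,((pj(a,rack(*X))-o)*5).round(0))
im=cv2.imread("pics/j3.png"); crop(im,140,160,190,220,12,"j3y.png")
im=cv2.imread("pics/j2.png"); crop(im,255,260,325,310,11,"j2y.png")
E
```

```text
scene liptopfront [ 97. 470.]
scene armendbottom [105. 505.]
scene platetop_front [206. 346.]
scene catch top front [207. 332.]
scene catch low front [209. 341.]
scene catch2 top [295. 372.]
scene paneltop [212. 321.]
side liptopfront [572. 496.]
side armendbottom [569. 532.]
side platetop_front [387. 442.]
side catch top front [381. 429.]
side catch low front [381. 439.]
side catch2 top [394. 344.]
side paneltop [372. 421.]
```

View pics/j3y.png

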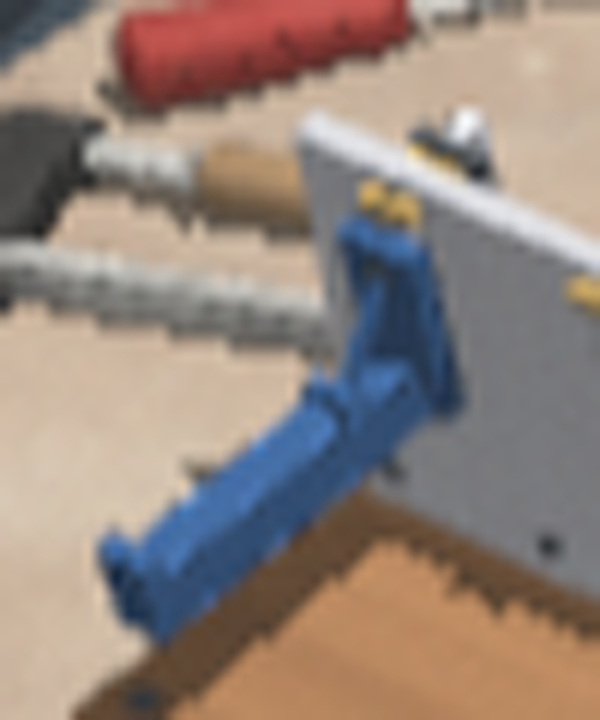

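View pics/j2y.png

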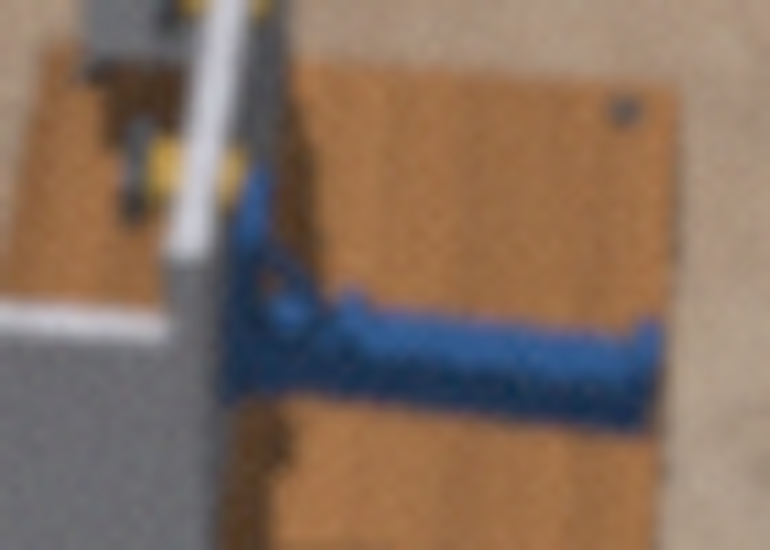

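```bash
python3 - <<'E'
from h import *
R=Rdown(98.5); g=np.array([.5178,-.1148])
ctrl.command_gripper(.35)
t=ctrl.current_tool_pos(); 
ctrl.goto([*g,.16],R)
c,im=snap("wrist","k1.png"); crop(im,200,150,380,300,4,"k1z.png"); print(ctrl.current_t())
E
```

```text
30.6833
```

View pics/k1z.png

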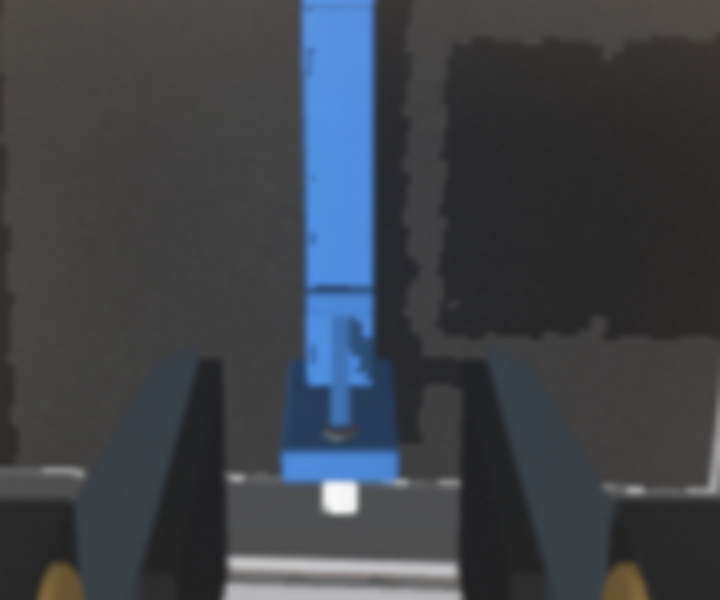

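Centred (bracket mid 340, fingers mid 343). Grasp and take it to the -70 slot.

```bash
python3 - <<'E'
from h import *
p=ctrl.current_tool_pos(); p[2]=.03; ctrl.move_l(p,vel=.15)
p[2]=.008; print(ctrl.move_l(p,vel=.05,contact_N=6), ctrl.current_tool_pos())
ctrl.command_gripper(0); print(ctrl.current_grip_width()*91)
p=ctrl.current_tool_pos();p[2]=.20; ctrl.move_l(p,vel=.2)
R=Rdown(90-6.66); Y=-.07; z=.0768
ctrl.goto(rack(-.08,Y,.16),R)
ctrl.move_l(rack(-.08,Y,z),vel=.15)
ctrl.move_l(rack(-.055,Y,z),vel=.1)
f0=ctrl.current_contact_force()
r=ctrl.move_l(rack(-.028,Y,z),vel=.03,contact_N=10)
t=ctrl.current_tool_pos(); d=(t[:2]-RACK); c,s=np.cos(RY),np.sin(RY); X=c*d[0]+s*d[1]
print(r,"rack x,y",X,-s*d[0]+c*d[1],t[2],(ctrl.current_contact_force()-f0).round(1),ctrl.current_t())
if r and X>-.0385:
    t=t.copy(); f0=ctrl.current_contact_force()
    for z in (.073,.070,.067,.065,.0635,.062):
        t[2]=z; r=ctrl.move_l(t,vel=.03,contact_N=35); print(z,r,ctrl.current_tool_pos()[2].round(4),(ctrl.current_contact_force()-f0).round(1))
        if r: break
    ctrl.command_gripper(.35)
    t[2]=.13; ctrl.move_l(t,vel=.15)
    ctrl.command_gripper(0)
    p=rack(-.034,Y,.13); ctrl.move_l(p,vel=.1)
    p[2]=.074; f0=ctrl.current_contact_force()
    r=ctrl.move_l(p,vel=.03,contact_N=22); print(r,ctrl.current_tool_pos()[2],(ctrl.current_contact_force()-f0).round(1))
    p[2]=.20; ctrl.move_l(p,vel=.2)
    ctrl.goto(case(-.14,-.14,.30),Rdown(96))   # towards plane
    print(ctrl.current_t())
for n,q in (("side",(200,190,340,330)),("scene",(130,110,270,250))):
    a,im=snap(n,f"l_{n}.png"); crop(im,*q,5,f"l_{n}z.png")
E
```

```text
False [ 0.51792697 -0.1140247   0.00779689]
15.805254308653934
True rack x,y -0.034860114861236816 -0.07032276078389174 0.07616334713021497 [-3.2  1.1  2.4] 37.0083
0.073 False 0.0726 [ 0.3 -0.6 -2.3]
0.07 False 0.0697 [ 0.4  0.4 -2.7]
0.067 False 0.0668 [-0.1  0.4 -2.2]
0.065 False 0.065 [ 3.4 -1.3 -1.6]
0.0635 False 0.0638 [ 5.7 -2.5  2.7]
0.062 False 0.0623 [ 4.1 -1.6  5.5]
True 0.07647641238482412 [-4.3  0.3 14.1]
44.7917
```

View pics/l_sidez.png

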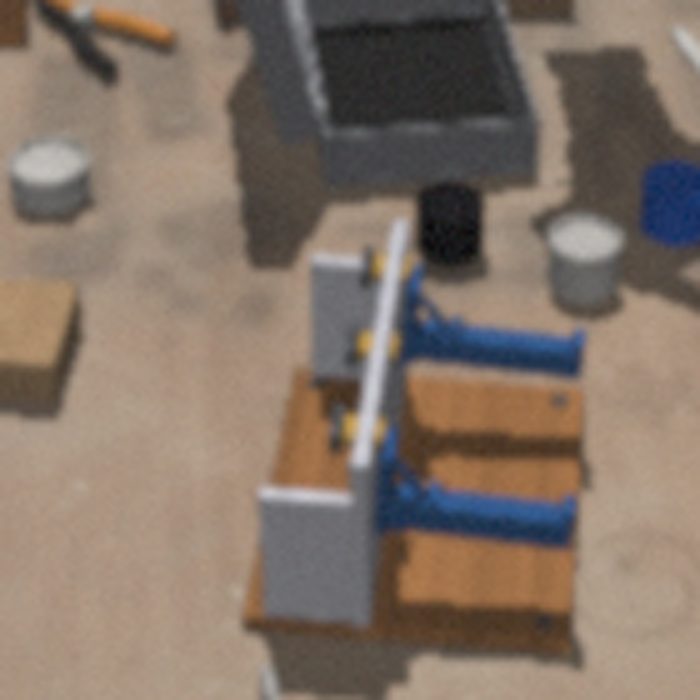

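View pics/l_scenez.png

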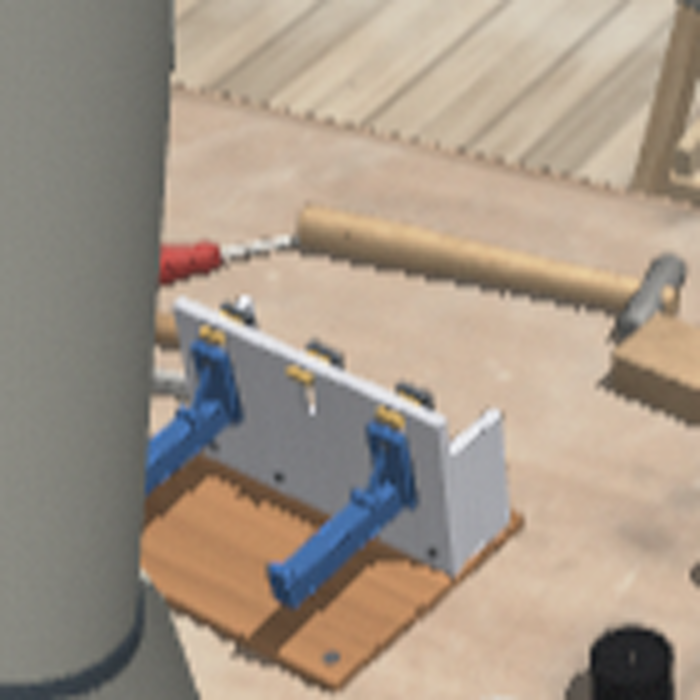

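```bash
python3 - <<'E'
from h import *
ctrl.goto([.471,-.33,.27],Rdown(2)); ctrl.command_gripper(.9)
print(ctrl.current_t(),ctrl.current_q().round(0))
np.savez("n1.npz",p=ctrl.current_tool_pos(),R=ctrl.current_eef_rot())
c,im=snap("wrist","n1.png"); snap("scene","n2.png")
E
```

```text
47.675 [-41.  21.  80.   0.  79. -43.]
```

View pics/n1.png

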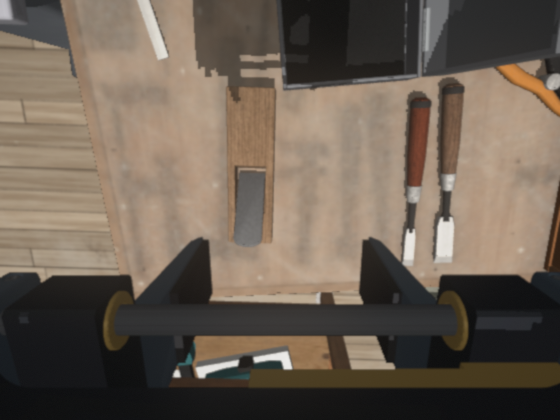

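View pics/n2.png

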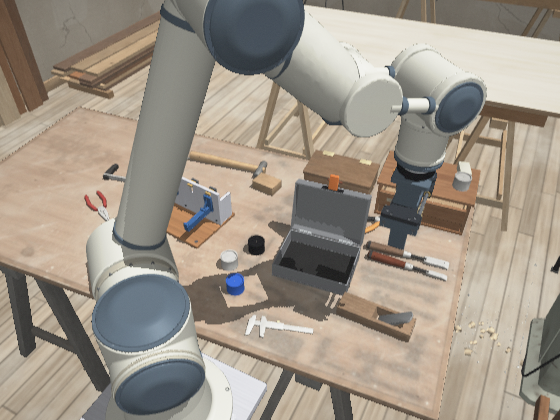

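```bash
python3 - <<'E'
from h import *
im=cv2.imread("pics/n1.png"); crop(im,200,70,310,260,4,"n1z.png")
E
```

```text
(no output)
```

View pics/n1z.png

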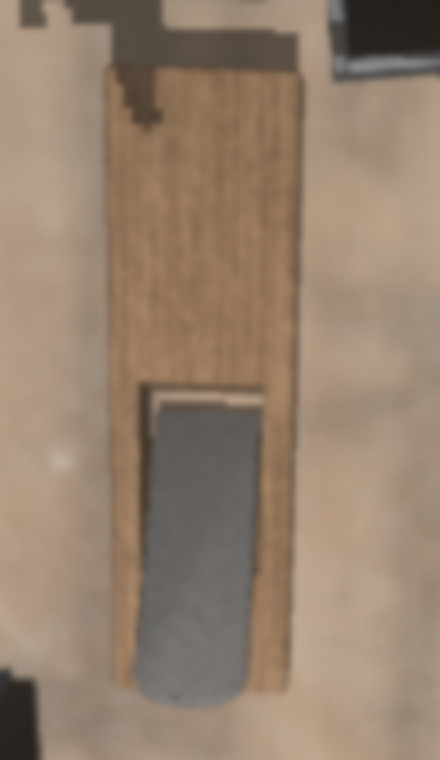

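```bash
python3 - <<'E'
from h import *
d=np.load("n1.npz"); c=cam("wrist",d["p"],d["R"])
q=lambda x,y:bp(c,200+(x+.5)/4-.5,70+(y+.5)/4-.5,.031)
P=[q(*a) for a in((105,66),(299,70),(113,689),(289,692))]
for p in P: print(p.round(4))
t=(P[0]+P[1])/2; b=(P[2]+P[3])/2; v=t-b
print("w",np.linalg.norm(P[0]-P[1]),np.linalg.norm(P[2]-P[3]),"len",np.linalg.norm(v),"mid",(t+b)/2,"yaw of +y(iron->front neg)",np.degrees(np.arctan2(v[1],v[0])))
E
```

```text
[ 0.4013 -0.2255  0.031 ]
[ 0.4561 -0.2247  0.031 ]
[ 0.4009 -0.4146  0.031 ]
[ 0.4578 -0.4137  0.031 ]
w 0.05480310162247082 0.05683515104464414 len 0.1890831973964534 mid [ 0.42904528 -0.31964313  0.031     ] yaw of +y(iron->front neg) 90.18189672045253
```

```bash
python3 - <<'E'
from h import *
g=[.429,-.3196]
R=Rdown(.4)
ctrl.goto([*g,.15],R); ctrl.move_l([*g,.04],vel=.15); print(ctrl.move_l([*g,.010],vel=.05,contact_N=6))
ctrl.command_gripper(0); print(ctrl.current_grip_width()*91,ctrl.current_contact_force().round(1),ctrl.current_t())
ctrl.move_l([*g,.31],vel=.2); print(ctrl.current_contact_force().round(1))
R=Rdown(-6.66)
ctrl.goto(rack(-.047,0,.30),R); print(ctrl.current_t(),ctrl.current_q().round(0),ctrl.current_grip_width()*91)
np.savez("o1.npz",p=ctrl.current_tool_pos(),R=ctrl.current_eef_rot())
for n in("wrist","scene","side"): snap(n,f"o_{n}.png")
E
```

```text
False
55.8606590670953 [-2.9 -0.1  5.3] 50.5
[-0.5  0.1 -7.8]
54.4417 [28. 21. 76. -0. 83. 34.] 55.64432971060351
```

View pics/o_wrist.png

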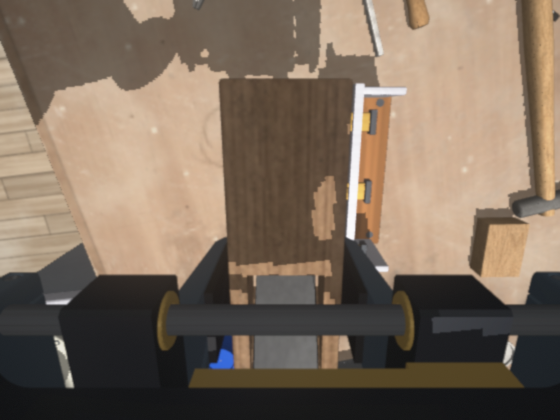

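View pics/o_side.png

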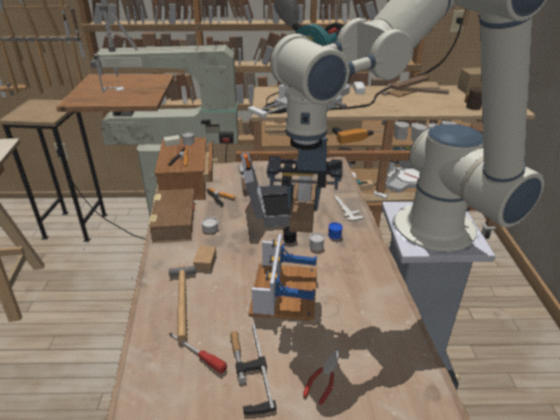

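```bash
python3 - <<'E'
from h import *
ctrl.move_l(rack(-.047,0,.115),vel=.15)
f0=ctrl.current_contact_force()
r=ctrl.move_l(rack(-.047,0,.085),vel=.03,contact_N=4)
print(r,ctrl.current_tool_pos()[2],(ctrl.current_contact_force()-f0).round(1),ctrl.current_t())
for n,q in (("side",(200,190,340,330)),("scene",(130,110,270,250))):
    a,im=snap(n,f"p_{n}.png"); crop(im,*q,5,f"p_{n}z.png")
E
```

```text
True 0.08644129647558024 [-1.2  1.  13.3] 56.85
```

View pics/p_sidez.png

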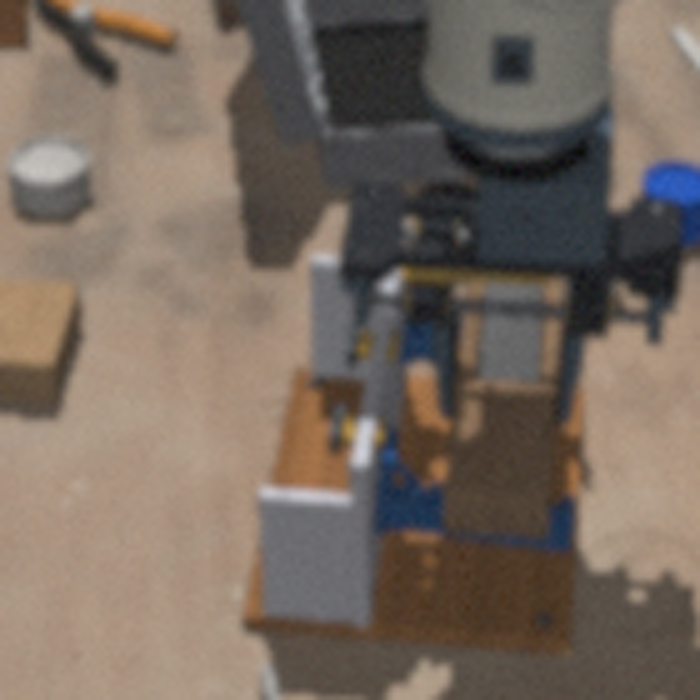

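View pics/p_scenez.png

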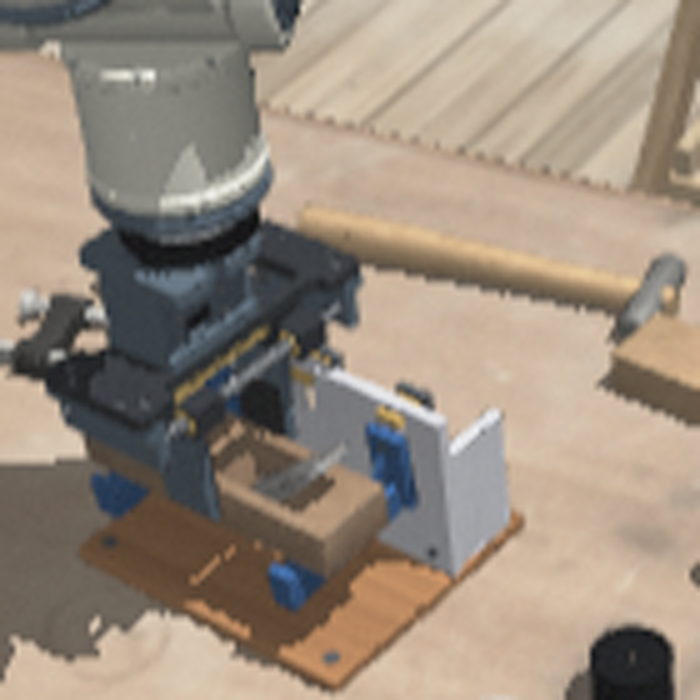

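```bash
python3 - <<'E'
from h import *
ctrl.command_gripper(.70); t=ctrl.current_tool_pos().copy(); print(ctrl.current_grip_width()*91)
t[2]=.20; ctrl.move_l(t,vel=.12)
ctrl.goto([.40,.03,.28],Rdown(-6.66)); print(ctrl.current_t())
for n,q in (("side",(200,190,340,330)),("scene",(130,110,270,250))):
    a,im=snap(n,f"q_{n}.png"); crop(im,*q,5,f"q_{n}z.png")
np.savez("q1.npz",p=ctrl.current_tool_pos(),R=ctrl.current_eef_rot())
snap("wrist","q_wrist.png")
E
```

```text
64.0870364217564
59.6
```

View pics/q_sidez.png

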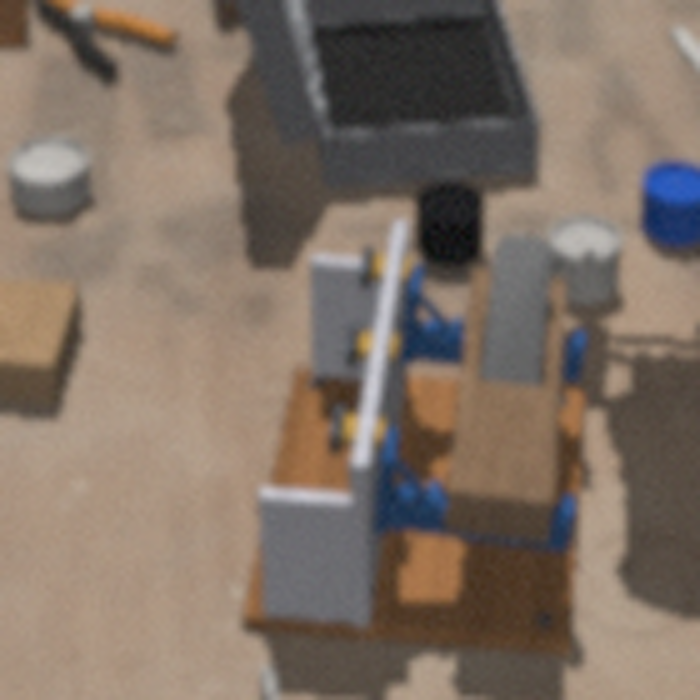

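View pics/q_scenez.png

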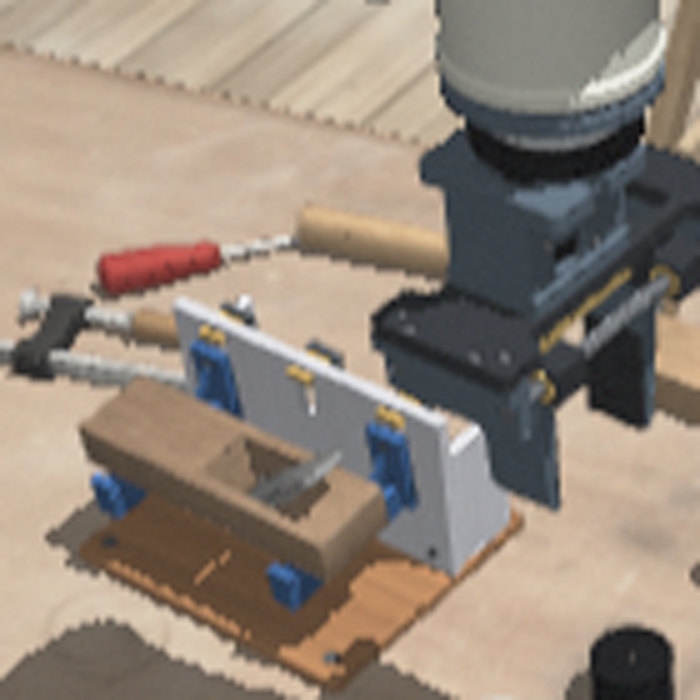

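View pics/q_wrist.png

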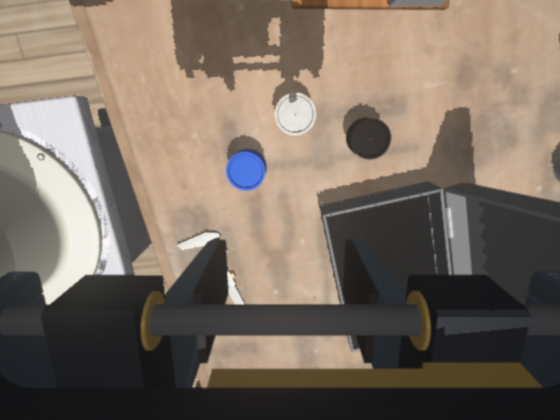

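```bash
python3 - <<'E'
from h import *
d=np.load("q1.npz"); c=cam("wrist",d["p"],d["R"])
for n,u,v in(("tin",296,113),("black",369,138),("blue",246,170)): print(n,bp(c,u,v,.038).round(4))
E
```

```text
tin [0.4228 0.1065 0.038 ]
black [0.5059 0.0682 0.038 ]
blue [0.3551 0.0471 0.038 ]
```

```bash
python3 - <<'E'
from h import *
g=[.4225,.1062]; R=Rdown(96)
ctrl.goto([*g,.20],R); ctrl.command_gripper(.75)
ctrl.move_l([*g,.05],vel=.15); print(ctrl.move_l([*g,.007],vel=.05,contact_N=6))
ctrl.command_gripper(0); print(ctrl.current_grip_width()*91,ctrl.current_t())
ctrl.move_l([*g,.15],vel=.2)
ctrl.goto(case(-.015,0,.15),R); ctrl.move_l(case(-.015,0,.03),vel=.15)
f0=ctrl.current_contact_force(); print(ctrl.move_l(case(-.015,0,.010),vel=.04,contact_N=5),ctrl.current_tool_pos(),ctrl.current_grip_width()*91)
ctrl.command_gripper(.75)
ctrl.move_l(case(-.015,0,.15),vel=.15)
ctrl.goto(case(-.10,0,.30),R); print(ctrl.current_t())
for n in("wrist","scene","side"): snap(n,f"r_{n}.png")
np.savez("r1.npz",p=ctrl.current_tool_pos(),R=ctrl.current_eef_rot())
E
```

```text
False
47.50765244062683 64.15
True [ 0.51288949 -0.11452922  0.01070886] 47.40505076580735
69.7083
```

View pics/r_wrist.png

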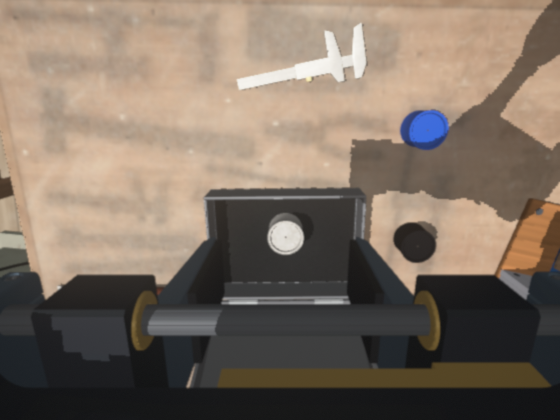

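View pics/r_scene.png

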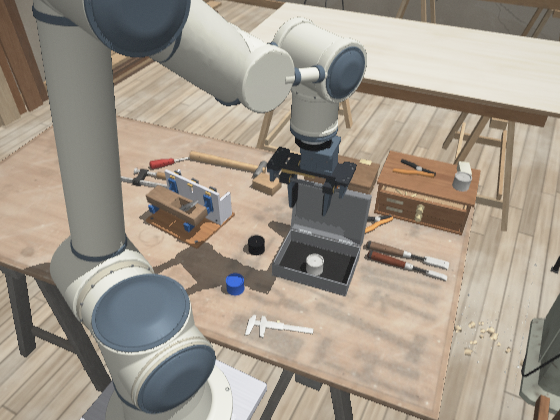

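```bash
python3 - <<'E'
from h import *
R=Rdown(96); p=tcp_tab(1.80)
ctrl.command_gripper(.5)
ctrl.goto(p+[0,0,.08],R); f0=ctrl.current_contact_force()
print(ctrl.move_l(p,vel=.08,contact_N=8)); ctrl.command_gripper(0); print(ctrl.current_grip_width()*91,ctrl.current_contact_force().round(1))
for th in np.linspace(1.8,0.0,13)[1:]:
    if ctrl.current_grip_width()*91<20: print("lost"); break
    ctrl.move_l(tcp_tab(th),vel=.12); print(round(th,2),ctrl.current_contact_force().round(1),round(ctrl.current_grip_width()*91,1))
print(ctrl.current_t())
snap("scene","s_scene.png")
E
```

```text
False
25.786484353752353 [-0.2  6.5  2.8]
1.65 [-1.3  8.   2.1] 25.3
1.5 [-3.   7.4  4.6] 25.7
1.35 [-2.7  5.5  6.3] 25.9
1.2 [-4.3  4.4  5.6] 25.3
1.05 [-3.7  0.4  1.2] 25.4
0.9 [-0.3 -1.3 -1.4] 25.7
0.75 [-0.2 -4.5 -0.6] 25.8
0.6 [-0.9 -6.2 -0.5] 26.1
0.45 [-1.1 -7.9  0.1] 25.9
0.3 [-2.8 -9.1  0.9] 25.5
0.15 [ -1.5 -10.5  -0.2] 25.7
0.0 [ -1.7 -10.4  -1.1] 25.9
77.3917
```

View pics/s_scene.png

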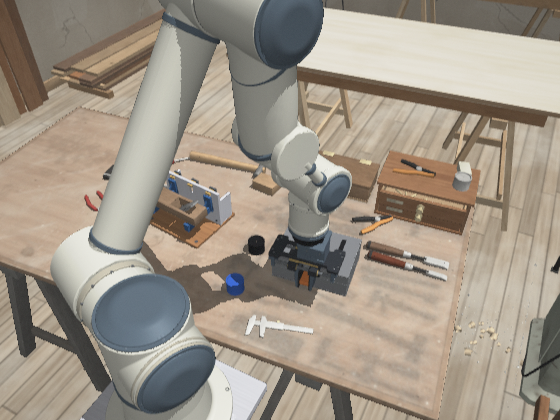

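Lid down; press lightly, release, back off and check.

```bash
python3 - <<'E'
from h import *
p=ctrl.current_tool_pos().copy(); p[2]-=.003; print(ctrl.move_l(p,vel=.03,contact_N=8),ctrl.current_tool_pos()[2])
ctrl.command_gripper(.5); p[2]=.2; ctrl.move_l(p,vel=.15)
ctrl.goto([.36,-.05,.35],Rdown(60)); ctrl.sleep(.5)
print(ctrl.current_t())
for n,q in (("side",(180,130,340,290)),("scene",(130,140,370,320))):
    a,im=snap(n,f"t_{n}.png"); crop(im,*q,5 if n=="side" else 3.3,f"t_{n}z.png")
E
```

```text
True 0.031108342012306136
80.7
```

View pics/t_sidez.png

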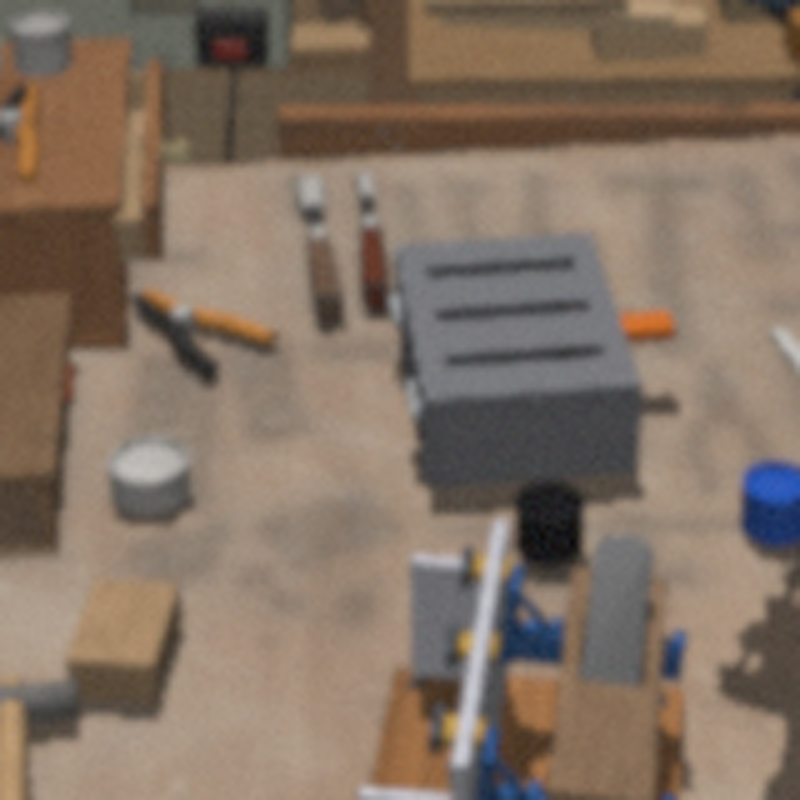

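View pics/t_scenez.png

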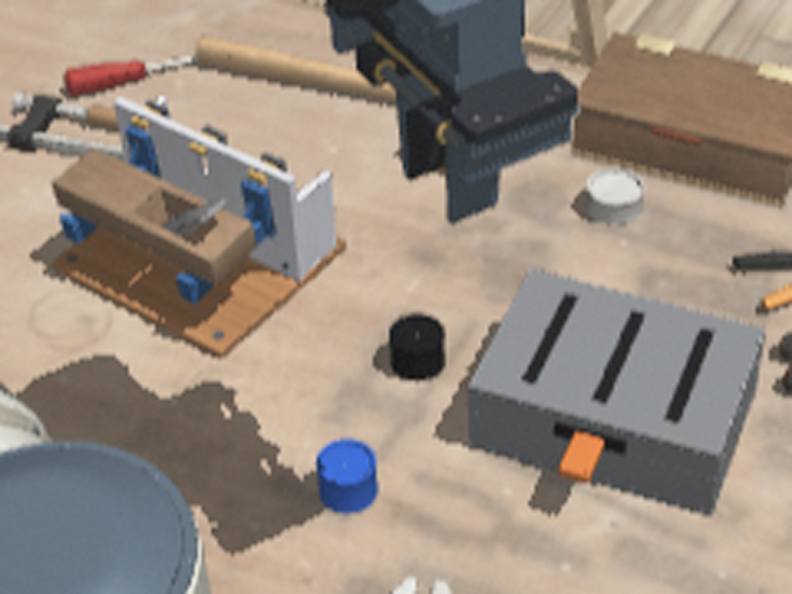

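```bash
python3 - <<'E'
from h import *
R=Rdown(90-6.66)
ctrl.command_gripper(1.0)
ctrl.goto(rack(-.06,-.07,.24),R); c,im=snap("wrist","u1.png"); crop(im,200,180,370,305,4.5,"u1z.png")
f=lambda X:((pj(c,rack(*X))-[200,180])*4.5).round(0)
print("panel top",f((.02,-.07,.13)),"catch tip top",f((.015,-.07,.125)),"plate top front",f((.012,-.07,.116)),"plate rear",f((.02,-.07,.116)))
ctrl.goto(rack(-.06,.07,.24),R); c,im=snap("wrist","u2.png"); crop(im,200,180,370,305,4.5,"u2z.png")
print(ctrl.current_t())
E
```

```text
panel top [389. 496.] catch tip top [389. 462.] plate top front [388. 429.] plate rear [388. 463.]
83.625
```

View pics/u1z.png

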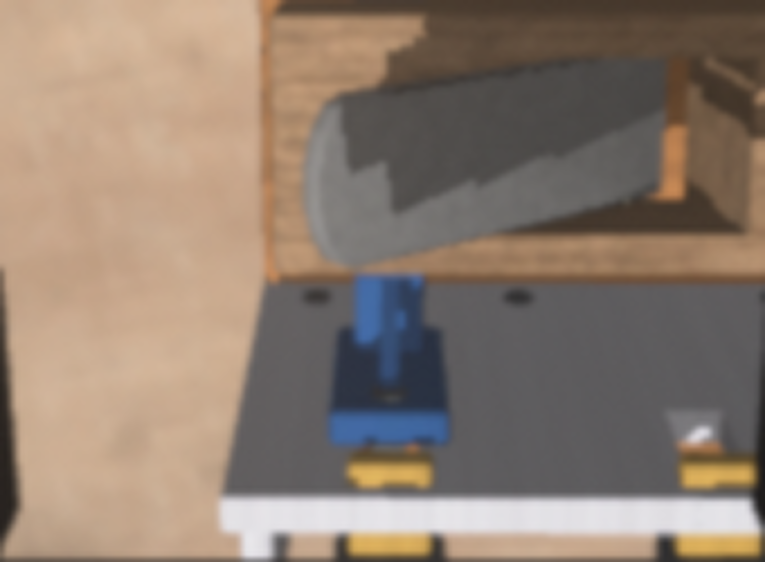

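View pics/u2z.png

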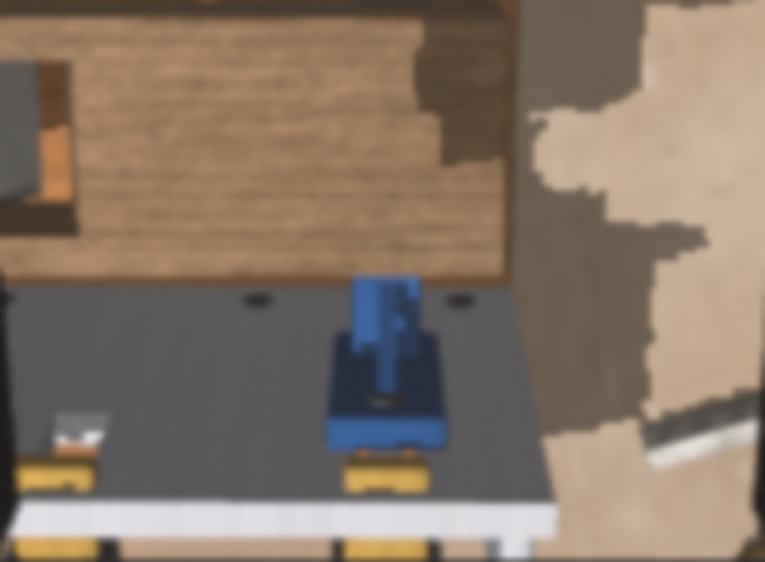

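```bash
python3 - <<'E'
from h import *
ctrl.goto([.36,-.05,.35],Rdown(60)); ctrl.sleep(.5)
a,im=snap("scene","v.png"); print(ctrl.current_t(), cv2.absdiff(im,cv2.imread("pics/t_scene.png"))[150:320,130:375].mean())
ctrl.sign_off()
E
```

```text
85.9 2.849515806322529
the job is handed in; nothing more can be done
```

The job is handed in at about 86 s on the robot's clock, with every step done in the order asked.

- **Case and brackets:** I swung the lid past upright. The case held two brackets, and I hooked them into the slots at y = +70 and -70. Both brass catches sprang out over the plates, standing out as far as the free middle catch in close wrist-camera pictures.
- **Plane:** it had been knocked about 5 cm before I grasped it, so I measured it again. It lies sole down across both brackets, between their stops.
- **Tin and lid:** the tin from between case and rack is in the emptied case. I shut the lid with the tab, and the side and scene pictures show it closed. The black, blue and other grey tins were not touched.

**Disagreements:**
- **Bracket sag:** both brackets lean forward by the play in their hooks, about 4° with the plane on them, so the arm tops sit about 4 mm below the nominal 80 mm near mid-arm. The catches stayed out and nothing had moved about half a minute after I set the plane down.
- **Pose offsets:** poses of case and rack from the scene and side cameras were about 2 mm off in y from the wrist camera. I used the wrist values for the bracket work.
- **Tab force:** the tab carried up to 17 N sideways while the lid swung open, well under the limit.

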